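# Hang the parts bin on the panel screw

## Robot

A 7-joint arm with a two-finger parallel gripper is mounted at the origin on the work surface. World frame = base frame: x ahead of the robot, y to its left, z up, the work surface at z = 0. Lengths are in m, angles in rad, forces in N, time in s.
With the tool pointing down it reaches from about 0.425 to 0.925 m from the base axis. Payload 6.8 kg.
Tool frame: the origin (TCP) lies between the finger pads; the fingertips stand r.tcp_to_tips ahead of it and the grasp point (between the pads) lies 3 mm ahead of it (r.tcp_to_tips is the distance from the TCP to the fingertips, in m); z points along the fingers, y is the line along which they close (so a half turn about z gives the same grasp; the last joint's range is limited). The gripper opens to 85 mm and grips with 20 to 120 N. Pads are 22 mm wide; open, the fingers measure 114 mm over their backs; the gripper's body (76 mm by 85 mm) begins 54 mm behind the grasp point. The pads swing forward as they close: fully open they stand 13 mm farther back than shut.
Start: joints at [-1.256, 0.477, 0.022, 1.555, -0.011, 1.109, -0.083], TCP at [0.277, 0.616, 0.253] pointing down, gripper open.
Joint ranges: [-2.96, 2.96], [-0.34, 2.1], [-1.41, 1.46], [0.24, 2.44], [-1.37, 4.51], [0.17, 1.92], [-2.96, 2.96]. Speed limits (rad/s): [2.39, 2.39, 3.14, 3.14, 3.14, 3.14, 3.14].

## Interface

Orientations are given as a rotation vector (axis times angle).
In Python, from bench import r gives the robot as it stands. The module is installed in compiled form; this text tells all that it offers.
- The arm moves only by the tool step_arm, never from a script. Its argument "moves" is a list of rows, each an object of numbers: "rx", "ry", "rz": the turn, a rotation vector about the tool's x, y, z in degrees; "dx", "dy", "dz": the shift along the tool's x, y, z in mm; "gripper": the opening, from -1 (shut) to 1 (fully open). In form: [{"rx": .., "ry": .., "rz": .., "dx": .., "dy": .., "dz": .., "gripper": ..}, ...]. A call has 1 to 20 rows; each row shifts and turns the commanded pose from where the row before left it, along the tool's axes as they then stand; what a row does not reach is not made up. A row lasts 1/8 s, in which the tool goes at most 62.5 mm and 10.7 degrees, less where a joint would pass 70% of its speed; a pose out of reach is approached as far as the arm can. A call is refused whole if a number of a shift passes 62.5 or a number of a turn 10.7, either way. A call with a gripper value outside its range is refused whole. The fingers move at their own pace and stop on an object; "grip_force" is the grip in N (left out, the last holds). Time passes only in rows, so rows that do not move let the fingers close. It gives the time, the measured TCP pose, the force, the opening and the grip force at its end, in the units of the state.
- r.get_obs(): the state, without advancing time (a new reading comes with each control period).
- r.grab_frame(name): name is "scene" or "top"; returns the picture (384x512x3 uint8, blue, green, red); there is no depth.
- r.camera_info(name): a dict with "mtx" (3x3 intrinsics, pixels), "rvec" (rotation vector, rad) and "tvec" (3), from world to camera coordinates, as OpenCV has them. Camera axes: x right, y down, z forward; pixel columns grow to the right and rows downward; lengths in m; the calibration is good to about 2 mm. A picture is of the moment at which its call begins. camera_info takes no time and is no camera call.
- r.hand_in(): hands the job in; it is judged then, once.
The state is a dict: "clock": time; "joints": joint angles; "qvel": joint speeds; "tau": joint torques, N m; "tcp_pos": TCP position; "orientation": TCP orientation; "contact_force": force on the tool from outside, world axes, zero at the start; "moment": the same for the moment, N m; "grip_width": finger opening in m; "gripper_force": force on a finger pad.
Only numpy, scipy, OpenCV 4.12 (cv2) and the standard library are available. Lean on these libraries where they do the work, as an engineer would, in place of code of your own. Each camera call takes 0.05 s, during which the arm holds its last target. There are 200 camera calls.

## Task

Hang the small grey parts bin on the upright panel: bring its back plate flat against the panel with the screw head through the round part of the keyhole, then slide the bin down so that the screw sits at the top of the narrow slot. Leave it hanging straight and still, and do not disturb the multimeter, the solder spool or the screwdriver.

Things in the scene. Friction and masses are not known exactly. Their poses are not given: they have to be found in the camera images.
- bin: Open-topped grey metal parts bin, loose, 0.2 to 0.3 kg, upright on the bench at first. Origin: middle of the bottom edge of its back plate's REAR face; x out of the plate to the bin's front, y along the plate's width, z up. Plate 90 mm wide, 118 tall, 4 thick (x 0 to 4), with a keyhole on its centre line. Box in front of it: x 4 to 94, 46 mm wide over the side walls (y +-23), 62 tall, walls 3, floor 4 mm.
- bin_hole (a point): Centre of the keyhole's round (octagonal) part, 26 mm wide, mid-thickness of the plate: bin frame x 2, y 0, z 78 mm. Its upper corners lead at 45 degrees into the slot above.
- bin_slot (a point): Where the screw's neck lies when the bin hangs fully home: in the keyhole's slot (12 mm wide, rising from the hole to z 105 mm), 4 mm below its upper end, mid-thickness of the plate: bin frame x 2, y 0, z 101 mm, so 23 mm above the hole's centre.
- bin_grip (a point): A good grip point: midway between the box's side walls, 14 mm below their rim (bin frame x 52, y 0, z 48 mm). Fingers go outside the two side walls, from above; a 30 N grip is fine. The plate's top stands 70 mm above this point.
- panel: white upright panel fixed to the bench, 320 mm wide, 225 mm tall, 12 mm thick. Its working face looks away from the robot. Origin: middle of the bottom edge of the working face; x points out of that face (away from the robot), y along its width, z up. Two low feet lie behind it, on the robot's side
- screw: dark steel headed screw fixed in the panel, standing square out of its working face, 150 to 185 mm above the bench. Origin: on its axis at the panel's face; x points out along the axis (same as the panel's x), z up. Neck 8 mm in diameter and 7 mm long, then a low domed head 18 mm in diameter and 5 mm thick
- screw_neck (a point): middle of the screw's neck, on its axis, 3.5 mm out from the panel's face
- meter: bystander: yellow and black multimeter lying flat, 150 x 75 x 36 mm; origin at the centre of its underside, x along its length
- spool: bystander: grey solder spool standing on its flange, 60 mm in diameter, 50 mm tall; origin at the centre of its underside
- driver: bystander: screwdriver lying flat on the far part of the bench, 180 mm long; x along its length
Mind the look-alikes: they are no part of the job. What is meant by the bin is not orange or purple, and is the larger of those in its own colour.

How it is judged:
On the way, in this order (a step that is already met when the one before it is completed fails the run):
1. the screw head is through the round part of the keyhole, the plate close to the panel (distance between bin_hole and screw_neck below 0.009 m).
2. the bin has slid down until the screw is at the top of the slot (distance between bin_slot and screw_neck below 0.006 m), for 0.2 s.
At the end, for the whole second after the job is handed in: The bin hangs on the screw, the neck within 6 mm of its place at the top of the slot, the bin upright within 8 degrees and its back plate square to the panel within 8 degrees, at rest and released (distance between bin_slot and screw_neck below 0.006 m and angle between bin's own z axis and vertical below 0.14 rad and angle between the x axis of bin and the x axis of panel, either way round below 0.14 rad and linear speed of bin below 0.02 m/s and angular speed of bin below 0.15 rad/s); the robot touches nothing.
It fails at once if a bystander (multimeter, spool or screwdriver) is moved by more than 25 mm (distance of any of meter, spool, driver from where it was at the start of the episode above 0.025 m).
It also fails if it takes over 48 s, if anything falls off the work surface, if the arm or the gripper's body presses on something with over 40 N, if the wrist force passes 120 N, or if a joint passes its speed limit or range.

## Working session

There is one attempt and no reset: what is moved stays moved. The work goes in short steps, Python scripts to look and compute and a tool call to move; the robot and the scene stay as the last step left them, time stands still between calls to the robot, and variables do not carry over. Pictures are saved under pics/ and viewed, at most 10 in all, crops included, and the job is handed in when it is done.

Besides the shell and the picture viewer there is one more tool, called after "Emit:" as name([rows], argument=value, ...), one row to a line, values as JSON. step_arm: Moves the arm, as the interface text tells. Its arguments: {"type":"object","properties":{"moves":{"type":"array","items":{"type":"object","properties":{"rx":{"type":"number"},"ry":{"type":"number"},"rz":{"type":"number"},"dx":{"type":"number"},"dy":{"type":"number"},"dz":{"type":"number"},"gripper":{"type":"number"}}}},"grip_force":{"type":"number"}},"required":["moves"]}

```bash
mkdir -p pics
python3 - <<'E'
from bench import r
import cv2,numpy as np
o=r.get_obs();print({k:np.round(v,3).tolist() for k,v in o.items()},r.tcp_to_tips)
for n in("scene","top"):
    f=r.grab_frame(n);cv2.imwrite(f"pics/{n}0.png",f)
    c=r.camera_info(n);R=cv2.Rodrigues(np.array(c["rvec"]))[0];print(n,np.round(c["mtx"],1).tolist(),np.round(-R.T@np.array(c["tvec"]).ravel(),3),np.round(R,2).tolist())
E
```

```text
{'clock': 0.0, 'joints': [-1.256, 0.478, 0.022, 1.556, -0.011, 1.109, -0.083], 'qvel': [-0.0, 0.0, 0.001, 0.0, -0.001, -0.002, 0.002], 'tau': [-0.001, -59.644, 1.607, -28.121, 0.012, 0.009, -0.0], 'tcp_pos': [0.277, 0.615, 0.252], 'orientation': [-0.659, -3.071, 0.003], 'contact_force': [-0.349, 0.004, 0.035], 'moment': [-0.042, 0.019, -0.011], 'gripper_force': 0.0, 'grip_width': 0.085} 0.022
scene [[414.2, 0.0, 259.0], [0.0, 414.2, 192.2], [0.0, 0.0, 1.0]] [1.202 0.472 0.745] [[-0.63, 0.77, 0.01], [0.5, 0.41, -0.76], [-0.59, -0.48, -0.64]]
top [[441.6, 0.0, 250.7], [0.0, 441.6, 194.4], [0.0, 0.0, 1.0]] [0.408 0.009 1.391] [[-0.02, -1.0, 0.0], [-0.98, 0.02, -0.18], [0.18, -0.01, -0.98]]
```

View pics/scene0.png

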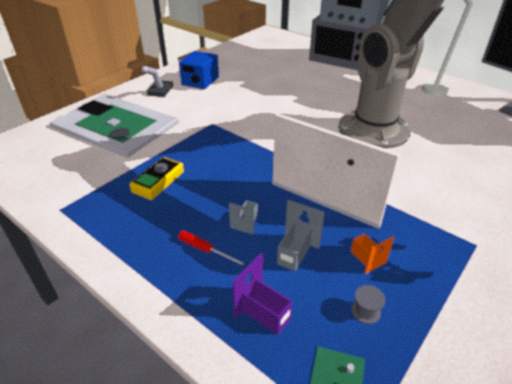

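View pics/top0.png

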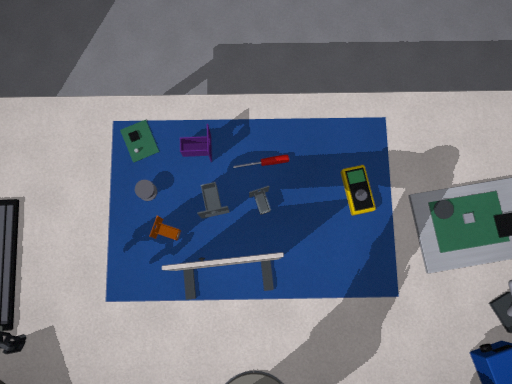

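The scene view shows two grey bins, at (304,235) and (245,215). In the top view they are at (212,200) and (262,200). The orange one at (372,252) and the purple one at (262,295) are ruled out by colour. The bin at (304,235) / top (212,200) is the larger grey one and has the keyhole, so that is the one meant. The screw is at scene (350,162). I'll confirm this in an enlarged crop.

Run:
```python
import cv2,numpy as np
s=cv2.imread("pics/scene0.png");t=cv2.imread("pics/top0.png")
a=cv2.resize(s[120:280,220:410],None,fx=4,fy=4,interpolation=cv2.INTER_CUBIC)[:600]
a=cv2.resize(s[135:275,220:400],(400*1,311),interpolation=cv2.INTER_CUBIC)
a=cv2.resize(s[130:280,225:400],(700,600),interpolation=cv2.INTER_CUBIC);cv2.imwrite("pics/cs.png",a)
b=cv2.resize(t[170:290,150:300],(750,600),interpolation=cv2.INTER_CUBIC);cv2.imwrite("pics/ct.png",b)
```

```text
(no output)
```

View pics/cs.png

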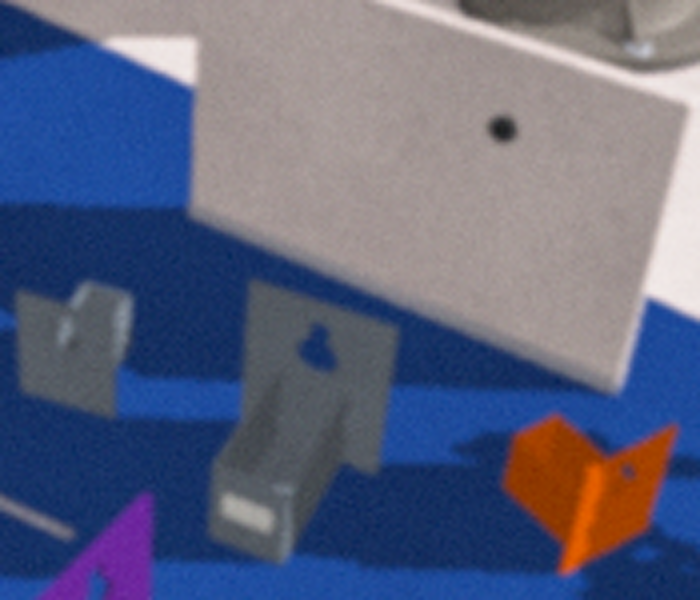

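View pics/ct.png

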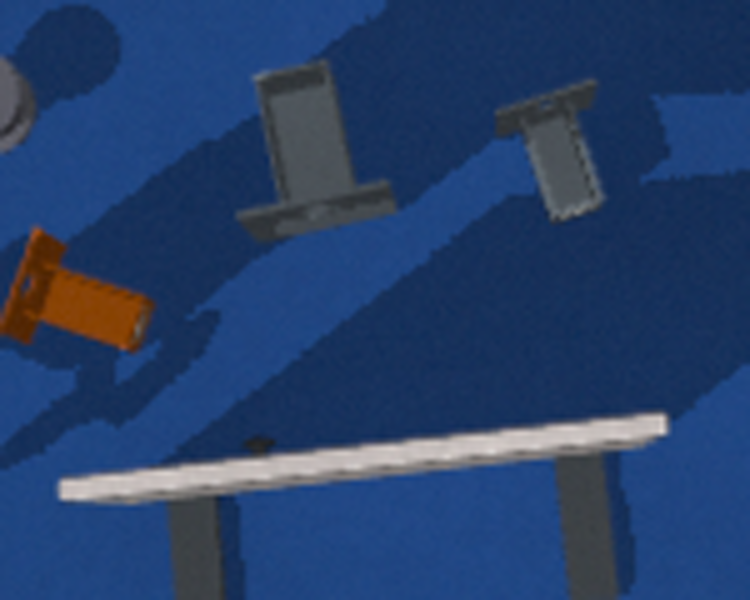

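The crops confirm it. The larger grey bin has its keyholed plate towards the panel, with corners at top-crop (238,213) and (390,183). The small grey bin is a look-alike facing the other way. The screw head is at scene (350.5,162), and at top about (202,258.5).

```bash
cat > h.py <<'E'
from bench import r
import cv2,numpy as np
def cam(n):
    c=r.camera_info(n);R=cv2.Rodrigues(np.array(c["rvec"]))[0];t=np.array(c["tvec"]).ravel()
    return np.array(c["mtx"]),R,t
def ray(n,p):
    K,R,t=cam(n);d=R.T@np.linalg.solve(K,[p[0],p[1],1.]);return -R.T@t,d/np.linalg.norm(d)
def onz(n,p,z):
    o,d=ray(n,p);return o+d*(z-o[2])/d[2]
def onpl(n,p,q,nv):
    o,d=ray(n,p);return o+d*(np.dot(q-o,nv)/np.dot(d,nv))
def proj(n,X):
    K,R,t=cam(n);x=K@(R@np.asarray(X)+t);return x[:2]/x[2]
def tri(ps,pt):
    A=[];b=[]
    for n,p in(("scene",ps),("top",pt)):
        o,d=ray(n,p);P=np.eye(3)-np.outer(d,d);A.append(P);b.append(P@o)
    return np.linalg.lstsq(np.vstack(A),np.hstack(b),rcond=None)[0]
E
python3 - <<'E'
from h import *
np.set_printoptions(precision=4,suppress=True)
s=cv2.imread("pics/scene0.png");t=cv2.imread("pics/top0.png")
print("cam top",ray("top",(250,194))[0])
# top panel upper strip
hsv=cv2.cvtColor(t,cv2.COLOR_BGR2HSV)
m=((hsv[...,1]<60)&(hsv[...,2]>140)).astype(np.uint8);m[:240]=0;m[280:]=0;m[:,:155]=0;m[:,295:]=0
c=max(cv2.findContours(m,0,2)[0],key=cv2.contourArea);print("top panel",cv2.minAreaRect(c),cv2.boxPoints(cv2.minAreaRect(c)).tolist())
# scene panel
h2=cv2.cvtColor(s,cv2.COLOR_BGR2HSV)
print("hsv face",h2[150,310],"top strip",h2[126,320:322],"table",h2[142,270],h2[215,400],"bin",h2[225,318],"topbin",hsv[192,212],hsv[212,212],"blue",hsv[230,170],hsv[225,230])
# screw
g=cv2.cvtColor(s,cv2.COLOR_BGR2GRAY).astype(float);w=np.clip(120-g[155:170,343:358],0,None);yy,xx=np.mgrid[155:170,343:358]
print("screw scene",(w*xx).sum()/w.sum(),(w*yy).sum()/w.sum())
for nm,p in dict(TL=(225+197/4,130-12/4),TR=(225+688/4,130+105/4),BL=(225+193/4,130+213/4),BR=(225+612/4,130+392/4)).items():
    z=.225 if nm[0]=='T' else 0
    print(nm,p,onz("scene",p,z))
for nm,p,z in[("pl",(150+58/5,170+482/5),.225),("pr",(150+665/5,170+413/5),.225),("binPL",(150+238/5,170+213/5),.118),("binPR",(150+390/5,170+183/5),.118),("boxFL",(150+255/5,170+78/5),.062),("boxFR",(150+327/5,170+62/5),.062)]:print(nm,p,onz("top",p,z))
for nm,p in dict(pTL=(225+251/4,130+282/4),pTR=(225+397/4,130+327/4)).items():print("scene",nm,onz("scene",p,.118))
E
```

```text
cam top [0.408  0.0094 1.391 ]
top panel ((222.0194549560547, 261.1775817871094), (4.395659923553467, 121.02821350097656), 83.75808715820312) [[161.6251220703125, 265.572265625], [281.93585205078125, 252.4132843017578], [282.4137878417969, 256.78289794921875], [162.10305786132812, 269.94189453125]]
hsv face [  6  23 165] top strip [[  4  22 177]
 [  5  25 172]] table [  3  11 239] [110 209 150] bin [101  43  95] topbin [104  36  91] [104  37  90] blue [ 14 246 136] [109 194 100]
screw scene 350.17322050771526 161.8601294176207
TL (274.25, 127.0) [ 0.5123 -0.0419  0.225 ]
TR (397.0, 156.25) [0.4372 0.2378 0.225 ]
BL (273.25, 183.25) [ 0.4589 -0.0785  0.    ]
BR (378.0, 228.0) [0.4319 0.2368 0.    ]
pl (161.6, 266.4) [0.4296 0.2369 0.225 ]
pr (283.0, 252.6) [ 0.4599 -0.0804  0.225 ]
binPL (197.6, 212.6) [0.5842 0.1561 0.118 ]
binPR (228.0, 206.6) [0.6003 0.0676 0.118 ]
boxFL (201.0, 185.6) [0.6753 0.1524 0.062 ]
boxFR (215.4, 182.4) [0.6846 0.1082 0.062 ]
scene pTL [0.6051 0.0731 0.118 ]
scene pTR [0.5839 0.1582 0.118 ]
```

Run:
```python
from h import *
np.set_printoptions(precision=4,suppress=True)
s=cv2.imread("pics/scene0.png");t=cv2.imread("pics/top0.png")
hs=cv2.cvtColor(t,cv2.COLOR_BGR2HSV)
m=((hs[...,1]<110)).astype(np.uint8);m2=np.zeros_like(m);m2[176:222,194:236]=m[176:222,194:236]
c=max(cv2.findContours(m2,0,1)[0],key=cv2.contourArea)
print("bin contour",cv2.boundingRect(c),cv2.approxPolyDP(c,1.2,True)[:,0].tolist())
# panel
hs2=cv2.cvtColor(s,cv2.COLOR_BGR2HSV)
# panel face edge lines from top picture
A=np.array([.4296,.2369]);B=np.array([.4599,-.0804]);C=np.array([.4589,-.0785]);D=np.array([.4319,.2368])
ya=((A-B)+(D-C));psi=np.arctan2(-ya[0],ya[1]);nx=np.array([np.cos(psi),np.sin(psi),0]);mid=np.append((A+B+C+D)/4,0.1)
print("psi",np.degrees(psi),"mid",mid)
S=onpl("scene",(350.2,161.9),mid+nx*.011,nx);print("screw head",S,"y along panel",(S-mid)@[-nx[1],nx[0],0])
T=tri((350.2,161.9),(201.6,258.8));print("tri",T,"out of face",(T-mid)@nx)
print("proj S in top",proj("top",S))
g=cv2.cvtColor(t,cv2.COLOR_BGR2GRAY);print(g[253:268,196:209])
# bin points
for yw in(11.3,):
    a=np.radians(yw);x=np.array([np.cos(a),np.sin(a),0]);y=np.array([-x[1],x[0],0])
    P=(np.array([.5842,.1561,0])+[.6003,.0676,0])/2;F=(np.array([.6753,.1524,0])+[.6846,.1082,0])/2
    O=((P-.004*x)+(F-.094*x))/2;print("bin O",O)
    for u in[(4,45,118),(4,-45,118),(0,45,0),(0,-45,0),(94,23,62),(94,-23,62)]:
        X=O+x*u[0]/1e3+y*u[1]/1e3+[0,0,u[2]/1e3];print(u,proj("top",X),proj("scene",X))
```

```text
bin contour (197, 182, 32, 36) [[215, 182], [201, 185], [206, 208], [205, 211], [197, 213], [201, 217], [228, 212], [227, 206], [220, 206]]
psi 5.175645816733041 mid [0.4451 0.0787 0.1   ]
screw head [0.4507 0.1387 0.1714] y along panel 0.05922334715785298
tri [0.4494 0.1384 0.1706] out of face 0.009685817847544515
proj S in top [201.5321 258.2728]
[[ 45  44  40  46  46  46  45  46  47  46  45  46  46]
 [ 45  45  43  43  46  46  47  48  48  47  45  46  45]
 [ 46  43  44  47  46  45  45  45  44  46  48  47  45]
 [ 46  46  43  45  46  46  42  46  47  49  45  44  44]
 [ 45  43  45  46  39  34  38  40  43  45  47  45  46]
 [ 44  45  41  36  36  39  37  36  32  45  46  49  45]
 [ 45  44  40  38  41  44  40  34  42  46  45  47  48]
 [ 45  45  44  45  43  47  51  52  70  78  83  81  86]
 [ 78  80  84  91  94 101 111 119 147 164 174 181 185]
 [167 176 184 189 192 197 190 183 181 184 189 187 188]
 [186 188 189 190 187 189 187 186 186 187 194 191 189]
 [189 190 190 193 192 192 193 191 186 185 186 186 181]
 [185 186 188 185 184 191 195 194 170 155 144 136 121]
 [156 143 136 122 110 122 126 127 125 124 125 123 122]
 [123 125 123 122 123 123 122 121 111 107  98  81  74]]
bin O [0.588  0.1115 0.    ]
(4, 45, 118) [197.4844 212.9526] [323.7514 211.2373]
(4, -45, 118) [227.821  206.4438] [287.1352 198.6364]
(0, 45, 0) [202.0135 219.1907] [319.1803 246.1078]
(0, -45, 0) [229.8399 213.2015] [285.4941 233.3844]
(94, 23, 62) [200.9864 185.4555] [296.6145 251.4   ]
(94, -23, 62) [215.6909 182.3378] [277.7195 244.0177]
```

Emit:
step_arm([
  {"rz": -9,"gripper": 1},
  {"rz": -9},
  {"rz": -9},
  {"rz": -8.5},
  {"dx": -18.5,"dy": -39.5},
  {"dx": -18.5,"dy": -39.5},
  {"dx": -18.5,"dy": -39.5},
  {"dx": -18.5,"dy": -39.5},
  {"dx": -18.5,"dy": -39.5},
  {"dx": -18.5,"dy": -39.5},
  {"dx": -18.5,"dy": -39.5},
  {"dx": -18.5,"dy": -39.5},
  {"dx": -18.5,"dy": -39.5},
  {"dx": -18.5,"dy": -39.5},
  {"dx": -18.5,"dy": -39.5},
  {"dx": -18.5,"dy": -39.5},
  {"dx": -18.5,"dy": -39.5},
  {"dx": -18.5,"dy": -39.5},
  {},
  {},
], grip_force=30)

```text
invalid input at $.moves[0]: expected keys rx, ry, rz, dx, dy, dz, gripper
```

```bash
cat >> h.py <<'E'
def go(target,yaw):
    "tool-frame mm and deg from the measured pose to target with tool y at this yaw (deg) from world y"
    o=r.get_obs();R=cv2.Rodrigues(np.array(o["orientation"]))[0];a=np.radians(yaw)
    y=np.array([-np.sin(a),np.cos(a),0]);z=np.array([0,0,-1.]);G=np.c_[np.cross(y,z),y,z]
    print("t",round(o["clock"],2),"tcp",np.round(o["tcp_pos"],4),"F",np.round(o["contact_force"],2),"w",round(o["grip_width"],4))
    print("shift now-axes mm",np.round(R.T@(np.array(target)-o["tcp_pos"])*1e3,1),"turn deg",np.round(np.degrees(cv2.Rodrigues(R.T@G)[0].ravel()),2))
E
python3 -c "
from h import *
go([.641,.122,.051],11.3)"
```

```text
t 0.1 tcp [0.2767 0.6151 0.2524] F [ 0.07  0.06 -0.11] w 0.0856
shift now-axes mm [-534.5 -300.   202. ] turn deg [-9.000e-02 -2.000e-02 -3.552e+01]
```

All keys are needed in each row.

Emit:
step_arm([
  {"rx": 0,"ry": 0,"rz": -9,"dx": 0,"dy": 0,"dz": 0,"gripper": 1},
  {"rx": 0,"ry": 0,"rz": -9,"dx": 0,"dy": 0,"dz": 0,"gripper": 1},
  {"rx": 0,"ry": 0,"rz": -9,"dx": 0,"dy": 0,"dz": 0,"gripper": 1},
  {"rx": 0,"ry": 0,"rz": -8.5,"dx": 0,"dy": 0,"dz": 0,"gripper": 1},
  {"rx": 0,"ry": 0,"rz": 0,"dx": -18.5,"dy": -39.5,"dz": 0,"gripper": 1},
  {"rx": 0,"ry": 0,"rz": 0,"dx": -18.5,"dy": -39.5,"dz": 0,"gripper": 1},
  {"rx": 0,"ry": 0,"rz": 0,"dx": -18.5,"dy": -39.5,"dz": 0,"gripper": 1},
  {"rx": 0,"ry": 0,"rz": 0,"dx": -18.5,"dy": -39.5,"dz": 0,"gripper": 1},
  {"rx": 0,"ry": 0,"rz": 0,"dx": -18.5,"dy": -39.5,"dz": 0,"gripper": 1},
  {"rx": 0,"ry": 0,"rz": 0,"dx": -18.5,"dy": -39.5,"dz": 0,"gripper": 1},
  {"rx": 0,"ry": 0,"rz": 0,"dx": -18.5,"dy": -39.5,"dz": 0,"gripper": 1},
  {"rx": 0,"ry": 0,"rz": 0,"dx": -18.5,"dy": -39.5,"dz": 0,"gripper": 1},
  {"rx": 0,"ry": 0,"rz": 0,"dx": -18.5,"dy": -39.5,"dz": 0,"gripper": 1},
  {"rx": 0,"ry": 0,"rz": 0,"dx": -18.5,"dy": -39.5,"dz": 0,"gripper": 1},
  {"rx": 0,"ry": 0,"rz": 0,"dx": -18.5,"dy": -39.5,"dz": 0,"gripper": 1},
  {"rx": 0,"ry": 0,"rz": 0,"dx": -18.5,"dy": -39.5,"dz": 0,"gripper": 1},
  {"rx": 0,"ry": 0,"rz": 0,"dx": -18.5,"dy": -39.5,"dz": 0,"gripper": 1},
  {"rx": 0,"ry": 0,"rz": 0,"dx": -18.5,"dy": -39.5,"dz": 0,"gripper": 1},
  {"rx": 0,"ry": 0,"rz": 0,"dx": 0,"dy": 0,"dz": 0,"gripper": 1},
  {"rx": 0,"ry": 0,"rz": 0,"dx": 0,"dy": 0,"dz": 0,"gripper": 1},
], grip_force=30)

```text
clock: 2.6
tcp_pos: [0.6385, 0.1244, 0.2527]
orientation: [0.309, -3.125, -0.001]
contact_force: [-0.0, 0.3, 0.1]
grip_width: 0.0852
gripper_force: 0.0
```

```bash
python3 -c "
from h import *
go([.641,.122,.051],11.3)"
```

```text
t 2.6 tcp [0.6385 0.1244 0.2527] F [-0.04  0.25  0.12] w 0.0852
shift now-axes mm [ -2.2  -3.  201.7] turn deg [ 0.04 -0.07 -0.02]
```

Emit:
step_arm([
  {"rx": 0,"ry": 0,"rz": 0,"dx": -2.2,"dy": -3,"dz": 30,"gripper": 1},
  {"rx": 0,"ry": 0,"rz": 0,"dx": 0,"dy": 0,"dz": 35,"gripper": 1},
  {"rx": 0,"ry": 0,"rz": 0,"dx": 0,"dy": 0,"dz": 30,"gripper": 1},
  {"rx": 0,"ry": 0,"rz": 0,"dx": 0,"dy": 0,"dz": 25,"gripper": 1},
  {"rx": 0,"ry": 0,"rz": 0,"dx": 0,"dy": 0,"dz": 25,"gripper": 1},
  {"rx": 0,"ry": 0,"rz": 0,"dx": 0,"dy": 0,"dz": 25,"gripper": 1},
  {"rx": 0,"ry": 0,"rz": 0,"dx": 0,"dy": 0,"dz": 20,"gripper": 1},
  {"rx": 0,"ry": 0,"rz": 0,"dx": 0,"dy": 0,"dz": 12,"gripper": 1},
  {"rx": 0,"ry": 0,"rz": 0,"dx": 0,"dy": 0,"dz": 0,"gripper": 1},
  {"rx": 0,"ry": 0,"rz": 0,"dx": 0,"dy": 0,"dz": 0,"gripper": -1},
  {"rx": 0,"ry": 0,"rz": 0,"dx": 0,"dy": 0,"dz": 0,"gripper": -1},
  {"rx": 0,"ry": 0,"rz": 0,"dx": 0,"dy": 0,"dz": 0,"gripper": -1},
  {"rx": 0,"ry": 0,"rz": 0,"dx": 0,"dy": 0,"dz": 0,"gripper": -1},
  {"rx": 0,"ry": 0,"rz": 0,"dx": 0,"dy": 0,"dz": 0,"gripper": -1},
  {"rx": 0,"ry": 0,"rz": 0,"dx": 0,"dy": 0,"dz": 0,"gripper": -1},
], grip_force=35)

```text
clock: 4.47
tcp_pos: [0.6426, 0.1217, 0.0523]
orientation: [-0.308, 3.125, 0.001]
contact_force: [0.4, 0.6, 6.3]
grip_width: 0.0454
gripper_force: 37.7
```

```bash
python3 -c "
from h import *
go([.641,.122,.051],11.3)"
```

```text
t 4.47 tcp [0.6426 0.1217 0.0523] F [0.39 0.62 6.27] w 0.0454
shift now-axes mm [1.5 0.6 1.3] turn deg [ 0.02  0.1  -0.03]
```

Emit:
step_arm([
  {"rx": 0,"ry": 0,"rz": 0,"dx": 0,"dy": 0,"dz": -10,"gripper": -1},
  {"rx": 0,"ry": 0,"rz": 0,"dx": 0,"dy": 0,"dz": -20,"gripper": -1},
  {"rx": 0,"ry": 0,"rz": 0,"dx": 0,"dy": 0,"dz": -20,"gripper": -1},
  {"rx": 0,"ry": 0,"rz": 0,"dx": 0,"dy": 0,"dz": -20,"gripper": -1},
  {"rx": 0,"ry": 0,"rz": 0,"dx": 0,"dy": 0,"dz": -14,"gripper": -1},
  {"rx": 0,"ry": 0,"rz": 3,"dx": 0,"dy": 0,"dz": -10,"gripper": -1},
  {"rx": 0,"ry": 0,"rz": 3.1,"dx": 0,"dy": 0,"dz": 0,"gripper": -1},
  {"rx": 0,"ry": 0,"rz": 0,"dx": 0,"dy": 0,"dz": 0,"gripper": -1},
  {"rx": 0,"ry": 0,"rz": 0,"dx": 0,"dy": 0,"dz": 0,"gripper": -1},
])

```text
clock: 5.6
tcp_pos: [0.6416, 0.1214, 0.1453]
orientation: [0.144, -3.138, 0.0]
contact_force: [-0.2, -0.0, -3.3]
grip_width: 0.0455
gripper_force: 36.8
```

```bash
python3 -c "
from h import *
go([.5288,.1458,.1453],5.2)"
```

```text
t 5.6 tcp [0.6416 0.1214 0.1453] F [-0.19 -0.01 -3.26] w 0.0455
shift now-axes mm [110.1  34.6   0. ] turn deg [-0.   -0.02  0.04]
```

Emit:
step_arm([
  {"rx": 0,"ry": 0,"rz": 0,"dx": 10,"dy": 4.6,"dz": 0,"gripper": -1},
  {"rx": 0,"ry": 0,"rz": 0,"dx": 20,"dy": 8,"dz": 0,"gripper": -1},
  {"rx": 0,"ry": 0,"rz": 0,"dx": 20,"dy": 8,"dz": 0,"gripper": -1},
  {"rx": 0,"ry": 0,"rz": 0,"dx": 20,"dy": 7,"dz": 0,"gripper": -1},
  {"rx": 0,"ry": 0,"rz": 0,"dx": 20,"dy": 4,"dz": 0,"gripper": -1},
  {"rx": 0,"ry": 0,"rz": 0,"dx": 12,"dy": 3,"dz": 0,"gripper": -1},
  {"rx": 0,"ry": 0,"rz": 0,"dx": 8,"dy": 0,"dz": 0,"gripper": -1},
  {"rx": 0,"ry": 0,"rz": 0,"dx": 0,"dy": 0,"dz": 0,"gripper": -1},
  {"rx": 0,"ry": 0,"rz": 0,"dx": 0,"dy": 0,"dz": 0,"gripper": -1},
])

```text
clock: 6.72
tcp_pos: [0.5298, 0.1457, 0.1454]
orientation: [-0.141, 3.138, 0.0]
contact_force: [0.6, -0.5, -2.7]
grip_width: 0.0454
gripper_force: 36.8
```

Run:
```python
from h import *
go([.5288,.1458,.1453],5.2)
s=r.grab_frame("scene");t=r.grab_frame("top")
a=np.radians(5.2);x=np.array([np.cos(a),np.sin(a),0]);o=r.get_obs();O=np.array(o["tcp_pos"])-x*.0545-[0,0,.0523]
y=np.array([-x[1],x[0],0])
for u in[(2,0,78),(4,45,118),(4,-45,118),(94,23,62),(94,-23,62)]:
    X=O+x*u[0]/1e3+y*u[1]/1e3+[0,0,u[2]/1e3];print(u,proj("scene",X),proj("top",X))
u,v=300,120
A=cv2.resize(s[v:v+100,u:u+110],(440,400),interpolation=cv2.INTER_CUBIC);B=cv2.resize(t[205:285,150:222],(360,400),interpolation=cv2.INTER_CUBIC)
cv2.imwrite("pics/s1.png",s);cv2.imwrite("pics/t1.png",t);cv2.imwrite("pics/c1.png",np.hstack([A,B]))
```

```text
t 6.72 tcp [0.5298 0.1457 0.1454] F [ 0.6  -0.48 -2.65] w 0.0454
shift now-axes mm [1.  0.2 0.1] turn deg [-0.    0.04 -0.05]
(2, 0, 78) [345.23636635 167.66092676] [200.71904324 248.43442731]
(4, 45, 118) [366.08798541 160.47460671] [182.13001061 248.6816235 ]
(4, -45, 118) [329.33681906 147.4509475 ] [215.89966838 245.01456226]
(94, 23, 62) [335.7566021  198.01738627] [190.31117969 216.95860821]
(94, -23, 62) [316.99781987 190.34120397] [206.58896551 215.21670222]
```

View pics/c1.png

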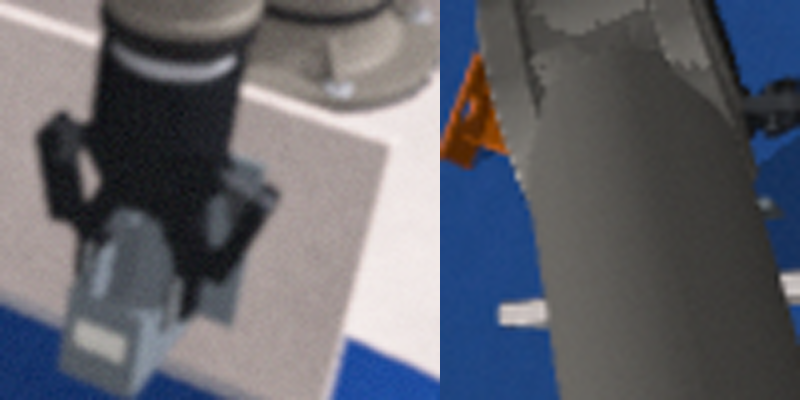

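The bin is held level in front of the screw. The plate's right top corner at crop (262,165) matches its projection to within about 1 px. The gripper hides the keyhole, so I'll go in by touch.

Emit:
step_arm([
  {"rx": 0,"ry": 0,"rz": 0,"dx": 8,"dy": 0,"dz": 0,"gripper": -1},
  {"rx": 0,"ry": 0,"rz": 0,"dx": 8,"dy": 0,"dz": 0,"gripper": -1},
  {"rx": 0,"ry": 0,"rz": 0,"dx": 5,"dy": 0,"dz": 0,"gripper": -1},
  {"rx": 0,"ry": 0,"rz": 0,"dx": 3,"dy": 0,"dz": 0,"gripper": -1},
  {"rx": 0,"ry": 0,"rz": 0,"dx": 2,"dy": 0,"dz": 0,"gripper": -1},
  {"rx": 0,"ry": 0,"rz": 0,"dx": 2,"dy": 0,"dz": 0,"gripper": -1},
  {"rx": 0,"ry": 0,"rz": 0,"dx": 0,"dy": 0,"dz": 0,"gripper": -1},
  {"rx": 0,"ry": 0,"rz": 0,"dx": 0,"dy": 0,"dz": 0,"gripper": -1},
])

```text
clock: 7.82
tcp_pos: [0.5014, 0.1434, 0.1453]
orientation: [-0.142, 3.138, 0.0]
contact_force: [-0.4, 0.3, -1.8]
grip_width: 0.0456
gripper_force: 36.8
```

Emit:
step_arm([
  {"rx": 0,"ry": 0,"rz": 0,"dx": 1.5,"dy": 0,"dz": 0,"gripper": -1},
  {"rx": 0,"ry": 0,"rz": 0,"dx": 1.5,"dy": 0,"dz": 0,"gripper": -1},
  {"rx": 0,"ry": 0,"rz": 0,"dx": 1,"dy": 0,"dz": 0,"gripper": -1},
  {"rx": 0,"ry": 0,"rz": 0,"dx": 1,"dy": 0,"dz": 0,"gripper": -1},
  {"rx": 0,"ry": 0,"rz": 0,"dx": 0,"dy": 0,"dz": 0,"gripper": -1},
  {"rx": 0,"ry": 0,"rz": 0,"dx": 0,"dy": 0,"dz": 0,"gripper": -1},
])

```text
clock: 8.57
tcp_pos: [0.4963, 0.143, 0.1453]
orientation: [-0.142, 3.138, 0.0]
contact_force: [-0.5, 0.0, -2.1]
grip_width: 0.0452
gripper_force: 36.8
```

Emit:
step_arm([
  {"rx": 0,"ry": 0,"rz": 0,"dx": 1,"dy": 0,"dz": 0,"gripper": -1},
  {"rx": 0,"ry": 0,"rz": 0,"dx": 1,"dy": 0,"dz": 0,"gripper": -1},
  {"rx": 0,"ry": 0,"rz": 0,"dx": 0,"dy": 0,"dz": 0,"gripper": -1},
  {"rx": 0,"ry": 0,"rz": 0,"dx": 0,"dy": 0,"dz": 0,"gripper": -1},
])

```text
clock: 9.07
tcp_pos: [0.4943, 0.1428, 0.1453]
orientation: [-0.142, 3.138, 0.0]
contact_force: [0.3, -0.4, -1.5]
grip_width: 0.0455
gripper_force: 36.8
```

Emit:
step_arm([
  {"rx": 0,"ry": 0,"rz": 0,"dx": 1,"dy": 0,"dz": 0,"gripper": -1},
  {"rx": 0,"ry": 0,"rz": 0,"dx": 1,"dy": 0,"dz": 0,"gripper": -1},
  {"rx": 0,"ry": 0,"rz": 0,"dx": 0,"dy": 0,"dz": 0,"gripper": -1},
  {"rx": 0,"ry": 0,"rz": 0,"dx": 0,"dy": 0,"dz": 0,"gripper": -1},
])

```text
clock: 9.57
tcp_pos: [0.4937, 0.1429, 0.1456]
orientation: [-0.142, 3.135, 0.001]
contact_force: [5.4, 0.9, -6.5]
grip_width: 0.0455
gripper_force: 36.9
```

Contact came exactly at the panel distance (54.6 mm), so the head is through the hole. Now I'll ease off about 1 mm and slide down.

Emit:
step_arm([
  {"rx": 0,"ry": 0,"rz": 0,"dx": -1.5,"dy": 0,"dz": 0,"gripper": -1},
  {"rx": 0,"ry": 0,"rz": 0,"dx": 0,"dy": 0,"dz": 0,"gripper": -1},
  {"rx": 0,"ry": 0,"rz": 0,"dx": 0,"dy": 0,"dz": 2,"gripper": -1},
  {"rx": 0,"ry": 0,"rz": 0,"dx": 0,"dy": 0,"dz": 2,"gripper": -1},
  {"rx": 0,"ry": 0,"rz": 0,"dx": 0,"dy": 0,"dz": 2,"gripper": -1},
  {"rx": 0,"ry": 0,"rz": 0,"dx": 0,"dy": 0,"dz": 2,"gripper": -1},
  {"rx": 0,"ry": 0,"rz": 0,"dx": 0,"dy": 0,"dz": 0,"gripper": -1},
  {"rx": 0,"ry": 0,"rz": 0,"dx": 0,"dy": 0,"dz": 0,"gripper": -1},
])

```text
clock: 10.58
tcp_pos: [0.4938, 0.1427, 0.1372]
orientation: [0.142, -3.138, -0.0]
contact_force: [1.0, 0.2, -3.8]
grip_width: 0.0456
gripper_force: 37.2
```

Emit:
step_arm([
  {"rx": 0,"ry": 0,"rz": 0,"dx": 0,"dy": 0,"dz": 2,"gripper": -1},
  {"rx": 0,"ry": 0,"rz": 0,"dx": 0,"dy": 0,"dz": 2,"gripper": -1},
  {"rx": 0,"ry": 0,"rz": 0,"dx": 0,"dy": 0,"dz": 2,"gripper": -1},
  {"rx": 0,"ry": 0,"rz": 0,"dx": 0,"dy": 0,"dz": 2,"gripper": -1},
  {"rx": 0,"ry": 0,"rz": 0,"dx": 0,"dy": 0,"dz": 0,"gripper": -1},
  {"rx": 0,"ry": 0,"rz": 0,"dx": 0,"dy": 0,"dz": 0,"gripper": -1},
])

```text
clock: 11.32
tcp_pos: [0.4938, 0.1427, 0.1292]
orientation: [0.142, -3.138, -0.0]
contact_force: [1.5, -0.0, -3.4]
grip_width: 0.0456
gripper_force: 37.2
```

Emit:
step_arm([
  {"rx": 0,"ry": 0,"rz": 0,"dx": 0,"dy": 0,"dz": 2,"gripper": -1},
  {"rx": 0,"ry": 0,"rz": 0,"dx": 0,"dy": 0,"dz": 2,"gripper": -1},
  {"rx": 0,"ry": 0,"rz": 0,"dx": 0,"dy": 0,"dz": 1,"gripper": -1},
  {"rx": 0,"ry": 0,"rz": 0,"dx": 0,"dy": 0,"dz": 0,"gripper": -1},
  {"rx": 0,"ry": 0,"rz": 0,"dx": 0,"dy": 0,"dz": 0,"gripper": -1},
])

```text
clock: 11.95
tcp_pos: [0.4938, 0.1427, 0.1242]
orientation: [0.142, -3.138, 0.0]
contact_force: [1.9, 0.4, -2.6]
grip_width: 0.0456
gripper_force: 37.2
```

Emit:
step_arm([
  {"rx": 0,"ry": 0,"rz": 0,"dx": 0,"dy": 0,"dz": 1,"gripper": -1},
  {"rx": 0,"ry": 0,"rz": 0,"dx": 0,"dy": 0,"dz": 1,"gripper": -1},
  {"rx": 0,"ry": 0,"rz": 0,"dx": 0,"dy": 0,"dz": 0,"gripper": -1},
  {"rx": 0,"ry": 0,"rz": 0,"dx": 0,"dy": 0,"dz": 0,"gripper": -1},
])

```text
clock: 12.45
tcp_pos: [0.4939, 0.1427, 0.123]
orientation: [-0.142, 3.138, 0.0]
contact_force: [-0.5, -1.0, 6.2]
grip_width: 0.0452
gripper_force: 38.4
```

Seated: the screw now carries upward load. I'll release.

Emit:
step_arm([
  {"rx": 0,"ry": 0,"rz": 0,"dx": 0,"dy": 0,"dz": 0,"gripper": -0.3},
  {"rx": 0,"ry": 0,"rz": 0,"dx": 0,"dy": 0,"dz": 0,"gripper": 0.2},
  {"rx": 0,"ry": 0,"rz": 0,"dx": 0,"dy": 0,"dz": 0,"gripper": 0.6},
  {"rx": 0,"ry": 0,"rz": 0,"dx": 0,"dy": 0,"dz": 0,"gripper": 1},
  {"rx": 0,"ry": 0,"rz": 0,"dx": 0,"dy": 0,"dz": 0,"gripper": 1},
  {"rx": 0,"ry": 0,"rz": 0,"dx": 0,"dy": 0,"dz": 0,"gripper": 1},
  {"rx": 0,"ry": 0,"rz": 0,"dx": 0,"dy": 0,"dz": 0,"gripper": 1},
])

```text
clock: 13.32
tcp_pos: [0.4938, 0.1427, 0.1223]
orientation: [0.142, -3.138, 0.0]
contact_force: [-0.9, 0.3, 0.2]
grip_width: 0.0853
gripper_force: 0.0
```

Emit:
step_arm([
  {"rx": 0,"ry": 0,"rz": 0,"dx": -2,"dy": 0,"dz": -5,"gripper": 1},
  {"rx": 0,"ry": 0,"rz": 0,"dx": -2,"dy": 0,"dz": -10,"gripper": 1},
  {"rx": 0,"ry": 0,"rz": 0,"dx": -2,"dy": 0,"dz": -20,"gripper": 1},
  {"rx": 0,"ry": 0,"rz": 0,"dx": -5,"dy": 0,"dz": -25,"gripper": 1},
  {"rx": 0,"ry": 0,"rz": 0,"dx": -15,"dy": 0,"dz": -30,"gripper": 1},
  {"rx": 0,"ry": 0,"rz": 0,"dx": -15,"dy": 10,"dz": -30,"gripper": 1},
  {"rx": 0,"ry": 0,"rz": 0,"dx": -10,"dy": 40,"dz": -20,"gripper": 1},
  {"rx": 0,"ry": 0,"rz": 0,"dx": 0,"dy": 50,"dz": 0,"gripper": 1},
  {"rx": 0,"ry": 0,"rz": 0,"dx": 0,"dy": 50,"dz": 0,"gripper": 1},
  {"rx": 0,"ry": 0,"rz": 0,"dx": 0,"dy": 50,"dz": 0,"gripper": 1},
  {"rx": 0,"ry": 0,"rz": 0,"dx": 0,"dy": 40,"dz": 0,"gripper": 1},
  {"rx": 0,"ry": 0,"rz": 0,"dx": 0,"dy": 0,"dz": 0,"gripper": 1},
  {"rx": 0,"ry": 0,"rz": 0,"dx": 0,"dy": 0,"dz": 0,"gripper": 1},
])

```text
clock: 14.95
tcp_pos: [0.5234, 0.3854, 0.2627]
orientation: [-0.141, 3.138, -0.001]
contact_force: [0.3, -0.9, 0.1]
grip_width: 0.0855
gripper_force: 0.0
```

Run:
```python
from h import *
s=r.grab_frame("scene");t=r.grab_frame("top")
a=np.radians(5.2);x=np.array([np.cos(a),np.sin(a),0]);y=np.array([-x[1],x[0],0]);O=np.array([.4397,.1377,.170-.101])
for u in[(4,45,118),(4,-45,118),(94,23,62),(94,-23,62)]:
    X=O+x*u[0]/1e3+y*u[1]/1e3+[0,0,u[2]/1e3];print(u,proj("scene",X),(proj("scene",X)-[300,120])*4,proj("top",X),(proj("top",X)-[150,205])*5)
A=cv2.resize(s[120:220,300:400],(400,400),interpolation=cv2.INTER_CUBIC);B=cv2.resize(t[205:285,150:230],(400,400),interpolation=cv2.INTER_CUBIC)
cv2.imwrite("pics/c2.png",np.hstack([A,B]))
```

```text
(4, 45, 118) [370.55598481 161.45985738] [282.22393925 165.83942951] [184.49046532 262.51870679] [172.45232661 287.59353394]
(4, -45, 118) [335.05148823 148.90117957] [140.20595293 115.60471829] [217.76389995 258.88152143] [338.81949973 269.40760716]
(94, 23, 62) [341.51447064 197.4870818 ] [166.05788256 309.9483272 ] [192.42541533 230.44989379] [212.12707663 127.24946893]
(94, -23, 62) [323.38571687 190.12773782] [ 93.54286748 280.51095126] [208.47743339 228.72086912] [292.38716694 118.60434561]
```

View pics/c2.png

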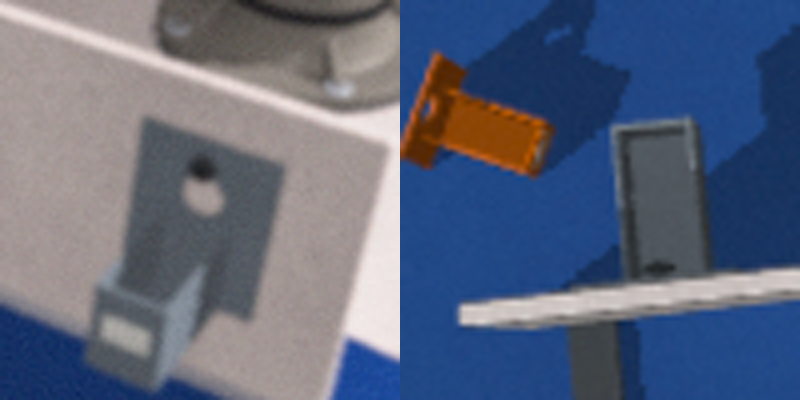

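The bin hangs straight. The screw head, at crop (203,167), sits above the empty round hole at (205,195), in the slot. The plate corners at (143,118) and (285,165) match the home pose to within 1 px. The arm is clear, so I'm handing in.

```bash
python3 -c "
from bench import r
print(r.hand_in())"
```

```text
the job is handed in; nothing more can be done
None
```

The grey bin hangs straight on the screw at the top of its slot, with the arm clear and the meter, spool and screwdriver never approached; the job is handed in at about 15 s on the clock, but no verdict came back.

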